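# Sort the loose kaleidoscope parts into their stock trays

## Task

Put the four loose kaleidoscope parts away: each goes into the felt-floored tray whose front ledge carries a sample of the same kind, set down (not dropped) flat on the felt, the same way up as it is now, the mirror strip lengthwise in its long tray. Leave the wax tin where it is, and let go of everything at the end.

Things in the scene. Friction and masses are not known exactly. Their poses are not given: they have to be found in the camera images.
- plug: Loose mahogany end plug, turned dark-red wood, standing on its flange: flange 42 mm across and 8 mm high, above it a spigot 36 mm across, 24 mm high in all, a dark eye hole in its top. About 20 g. Origin: centre of the underside; z up.
- ring: Loose brass focusing ring, knurled, lying flat: 44 mm outside, 35 mm inside, 14 mm high, about 60 g. Origin: centre of the underside (in the middle of the hole); z up.
- mirror: Loose strip of smoky mirror glass lying flat: 24 mm wide (its x), 100 mm long (its y), 6 mm thick, about 36 g. Origin: centre of the underside; z up.
- cabochon: Loose frosted glass cabochon, a round pale dome lying on its flat base: 34 mm across with an upright rim from the bench up to 6 mm, domed to 14 mm, about 25 g. Origin: centre of the underside; z up.
- tray_plugs: Tray for end plugs. Low pine tray fixed to the bench, one open felt-floored bay 100 x 100 mm inside. Felt floor 6 mm above the bench, walls 6 mm thick, 22 mm high. Beyond the +x wall (away from the robot) a ledge, 48 mm deep, 22 mm high, carries one mahogany end plug (24 mm high) glued on as a sign (leave it), 80 mm from the bay's centre. Origin: centre of the bay, at bench height.
- tray_rings: Tray for focusing rings. Low pine tray fixed to the bench, one open felt-floored bay 100 x 100 mm inside. Felt floor 6 mm above the bench, walls 6 mm thick, 22 mm high. Beyond the +x wall (away from the robot) a ledge, 48 mm deep, 22 mm high, carries one brass ring (14 mm high) glued on as a sign (leave it), 80 mm from the bay's centre. Origin: centre of the bay, at bench height.
- tray_mirrors: Tray for mirror strips. Longer pine tray fixed to the bench, open bay 100 mm (x) by 130 mm (y) inside, strips lie along y. Felt floor 6 mm above the bench, walls 6 mm thick, 22 mm high. Beyond the +x wall (away from the robot) a ledge, 48 mm deep, 22 mm high, carries one strip (6 mm thick) glued on as a sign (leave it), 80 mm from the bay's centre. Origin: centre of the bay, at bench height.
- tray_cabochons: Tray for cabochons. Low pine tray fixed to the bench, one open felt-floored bay 100 x 100 mm inside. Felt floor 6 mm above the bench, walls 6 mm thick, 22 mm high. Beyond the +x wall (away from the robot) a ledge, 48 mm deep, 22 mm high, carries one frosted cabochon (14 mm high) glued on as a sign (leave it), 80 mm from the bay's centre. Origin: centre of the bay, at bench height.
- tin: Bystander: closed round tin of wax polish, bare metal, 62 mm across, 22 mm high, about 90 g, loose among the parts; it stays where it is. Origin: centre of the underside.

How it is judged:
By the outcome, as a careful person would: the job done as asked, in the order asked, and still so for the second after the job is handed in, with the robot touching nothing.
It also fails if it takes over 96 s, if anything falls off the work surface, if the arm or the gripper's body presses on something with over 40 N, if the wrist force passes 120 N, or if a joint passes its speed limit or range.

## Robot

A 6-joint arm with a two-finger parallel gripper is mounted at the origin on the work surface. World frame = base frame: x ahead of the robot, y to its left, z up, the work surface at z = 0. Lengths are in mm, angles in rad, forces in N, time in s.
With the tool pointing down it reaches from about 350 to 775 mm from the base axis. Payload 7.3 kg.
Tool frame: the origin (TCP) lies on the mounting face of the last link; the fingertips stand 178 mm ahead of it and the grasp point (between the pads) lies 159 mm ahead of it; z points along the fingers, y is the line along which they close (so a half turn about z gives the same grasp; the last joint's range is limited). The gripper opens to 92 mm and grips with 3 to 60 N. Pads are 19 mm wide; open, the fingers measure 130 mm over their backs; the gripper's body (75 mm by 190 mm) begins 47 mm behind the grasp point.
Start: joints at [-1.479, 0.342, 1.524, -0, 1.275, -0.146], TCP at [123.692, -510.224, 404.741] pointing down, gripper open.
Joint ranges: [-2.53, 2.53], [-0.77, 2.02], [0.04, 2.7], [-1, 4.14], [0.28, 2.66], [-3.11, 3.11]. Speed limits (rad/s): [2.57, 2.57, 3.14, 3.14, 3.14, 3.14].

## Interface

Orientations are given as [roll, pitch, yaw] about the fixed x, y, z axes, in that order (R = Rz(yaw) Ry(pitch) Rx(roll)).
In Python, from plant import bot gives the robot as it stands.
- The arm moves only by the shell command python3 shift.py 'ROWS'. ROWS is a JSON list of rows, 1 to 5 of them, each of 5 numbers: the finger opening in mm, then dx, dy, dz in mm, then a turn about the tool's z in rad; each row is the pose to reach, as a shift and turn from the pose commanded when the command began, along the tool's axes at that moment; what a row does not reach only later rows make up. A row lasts 1/8 s, in which the tool goes at most 62.5 mm and 0.188 rad, less where a joint would pass 70% of its speed; a pose out of reach is approached as far as the arm can. The fingers move at their own pace and stop on an object; the grip force is fixed at half the most. Time passes only in rows, so rows that do not move let the fingers close. It prints the time, the measured TCP pose, the force, the opening and the grip force at its end.
- bot.get_obs(): the state, without advancing time (a new reading comes with each control period).
- bot.capture(name): name is "scene" or "side" or "wrist"; returns a dict with "color" (384x512x3 uint8, red, green, blue), "K" (3x3 intrinsics, pixels), "R" (3x3) and "t" (3): a world point X has camera coordinates R X + t. Camera axes: x right, y down, z forward; pixel columns grow to the right and rows downward; lengths in mm; the calibration is good to about 2 mm. A picture is of the moment at which its call begins. There is no depth.
- bot.close_job(): hands the job in; it is judged then, once.
The state is a dict: "time": time; "joint_positions": joint angles; "dq": joint speeds; "tau": joint torques, N m; "tool_pos": TCP position; "tcp_rot": TCP orientation; "contact_force": force on the tool from outside, world axes, zero at the start; "moment": the same for the moment, N m; "grip_width": finger opening in mm; "finger_force": force on a finger pad.
Only numpy, scipy, OpenCV 4.12 (cv2) and the standard library are available. Lean on these libraries where they do the work, as an engineer would, in place of code of your own. Each camera call takes 0.05 s, during which the arm holds its last target. There are 200 camera calls.

## Working session

There is one attempt and no reset: what is moved stays moved. The work goes in short steps, Python scripts to look and compute and a shell command to move; the robot and the scene stay as the last step left them, time stands still between calls to the robot, and variables do not carry over. Pictures are saved under pics/ and viewed, at most 14 in all, crops included, and the job is handed in when it is done.

```bash
ls; mkdir -p pics
python3 - <<'E'
from plant import bot
import cv2
o=bot.get_obs();print(o)
for n in("scene","side","wrist"):
    c=bot.capture(n);cv2.imwrite(f"pics/{n}0.png",cv2.resize(c["color"][:,:,::-1],(800,600),interpolation=cv2.INTER_CUBIC))
    print(n,c["K"],c["R"],c["t"])
E
```

```text
pics
plant.py
shift.py
{'time': 0.0, 'joint_positions': array([-1.47899258e+00,  3.42771180e-01,  1.52505331e+00,  3.03528456e-05,
        1.27539821e+00, -1.46007059e-01]), 'dq': array([ 9.17252777e-04,  1.31095692e-03, -9.11670214e-05, -7.76247514e-05,
       -6.46017121e-04,  7.60217944e-04]), 'tau': array([ 2.74768363e-04, -4.31243134e+01, -2.44217330e+01,  7.18441908e-02,
        5.60308888e-02, -1.06371911e-04]), 'tool_pos': array([ 123.68656115, -510.08155231,  404.00691715]), 'tcp_rot': array([-3.13998416e+00, -2.65869659e-04,  2.37801732e-01]), 'contact_force': array([0.82865124, 0.7212377 , 0.20284209]), 'moment': array([ 0.02871758, -0.05117349, -0.00339894]), 'finger_force': 0.0, 'grip_width': 91.94441020621377}
scene [[392.73614627   0.         256.33014316]
 [  0.         392.73614627 191.6457513 ]
 [  0.           0.           1.        ]] [[ 0.31253842  0.94987417  0.0076673 ]
 [ 0.76779446 -0.24785951 -0.59081074]
 [-0.55929546  0.19053797 -0.80677375]] [-166.62099971 -342.42851966 1253.94139726]
side [[388.36283663   0.         259.29810915]
 [  0.         388.36283663 197.30443021]
 [  0.           0.           1.        ]] [[ 0.97026275 -0.24192702  0.00784336]
 [-0.18679098 -0.76895822 -0.61140198]
 [ 0.15394588  0.59175549 -0.7912813 ]] [-489.13342543   96.02002328  813.07407232]
wrist [[265.39203484   0.         260.1552709 ]
 [  0.         265.39203484 195.24985944]
 [  0.           0.           1.        ]] [[ 0.23357797 -0.97233685 -0.00154293]
 [-0.92569733 -0.22285907  0.30564406]
 [-0.29753284 -0.06996344 -0.95214459]] [-524.69703114  -37.96634322  392.73254015]
```

View pics/scene0.png

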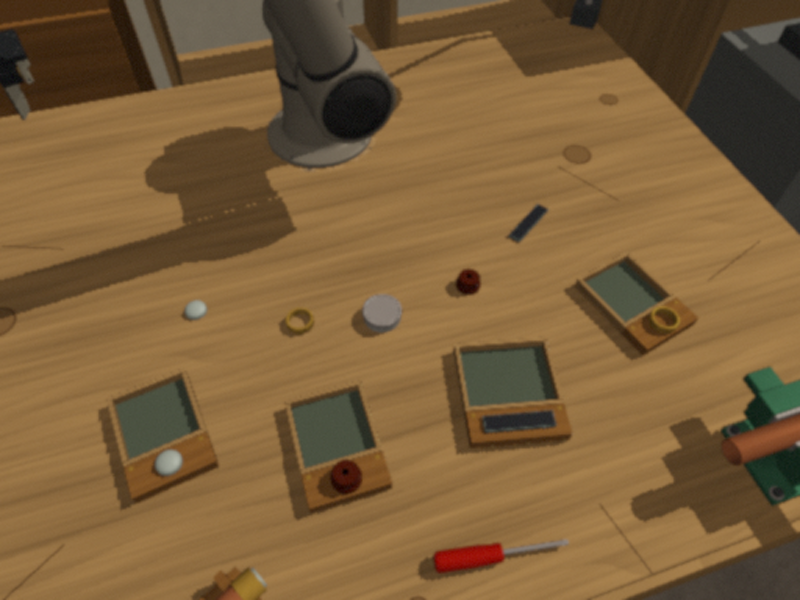

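View pics/side0.png

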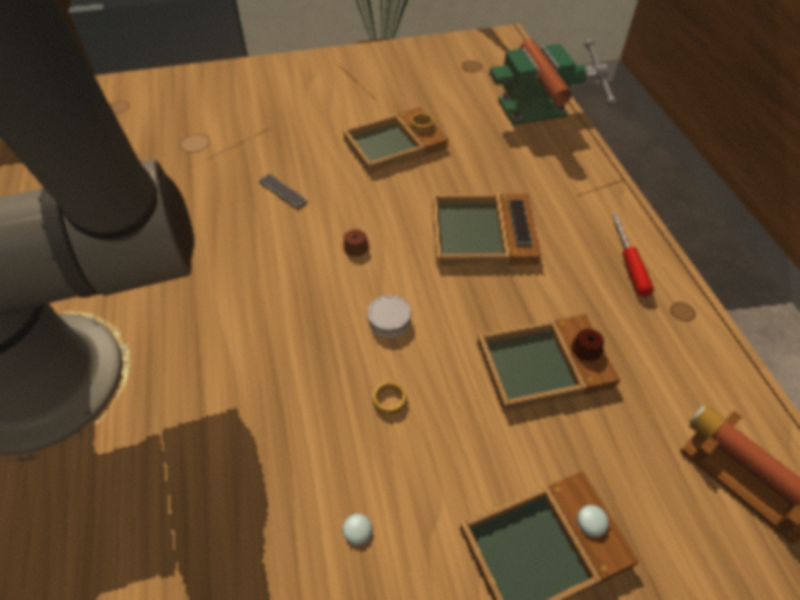

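The views show, in 800x600 px. Scene: cabochon (195,310), ring (300,320), tin (382,312), plug (468,281), mirror (528,223). Trays, by their signs, from left to right: cabochons, plugs, mirrors, rings. Next I'll enlarge these for accurate readings.

```bash
cat > h.py <<'E'
import cv2,numpy as np
from plant import bot
def cam(n):
    c=bot.capture(n);return c["color"][:,:,::-1].copy(),c["K"]@np.c_[c["R"],c["t"]]
def tri(P1,P2,a,b):
    X=cv2.triangulatePoints(P1,P2,np.array(a,float).T,np.array(b,float).T);return (X[:3]/X[3]).T
def crop(im,cx,cy,w,h,s):  # tile with 10px ticks, labels in original px
    x0,y0=int(cx-w/2),int(cy-h/2)
    t=cv2.resize(im[y0:y0+h,x0:x0+w],(w*s,h*s),interpolation=cv2.INTER_CUBIC)
    for x in range(-(-x0//10)*10,x0+w,10):
        cv2.line(t,((x-x0)*s,0),((x-x0)*s,6),(255,255,255),1);cv2.putText(t,str(x),((x-x0)*s+2,12),0,.33,(255,255,255),1)
    for y in range(-(-y0//10)*10,y0+h,10):
        cv2.line(t,(0,(y-y0)*s),(6,(y-y0)*s),(255,255,255),1);cv2.putText(t,str(y),(8,(y-y0)*s+4),0,.33,(255,255,255),1)
    return t
E
python3 - <<'E'
from h import *
for n,C in(("scene",[(125,198),(192,205),(244,199),(300,180),(337,142)]),("side",[(228,339),(249,255),(249,202),(227,155),(181,122)])):
    im,_=cam(n)
    T=[crop(im,x,y,32,36,8) for x,y in C]+[np.zeros((288,256,3),np.uint8)]
    cv2.imwrite(f"pics/{n}1.png",np.vstack([np.hstack(T[:3]),np.hstack(T[3:])]))
    cv2.imwrite(f"pics/{n}2.png",crop(im,*((258,260,400,300,2) if n=="scene" else (310,231,200,300,2))))
E
```

```text
(no output)
```

View pics/scene1.png

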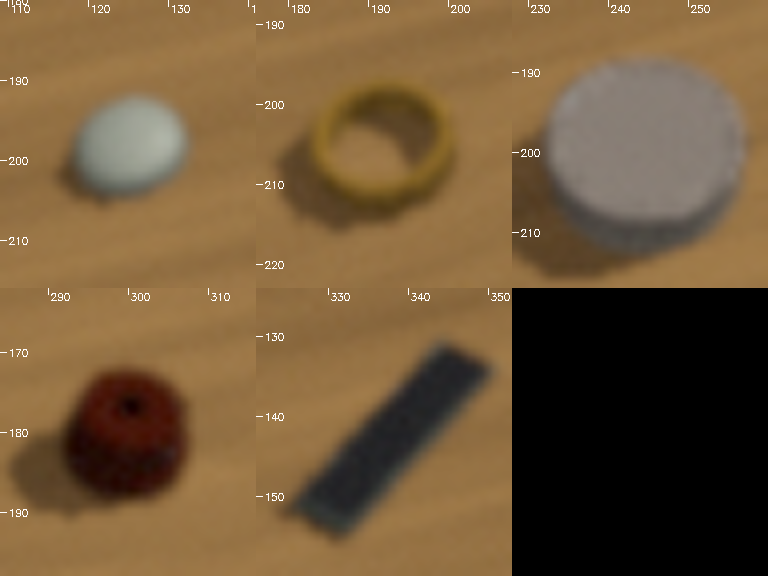

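View pics/side1.png

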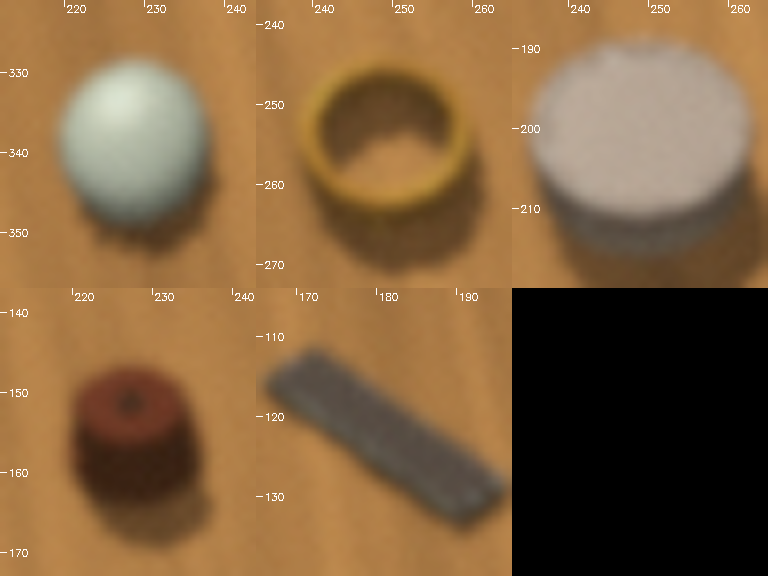

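View pics/scene2.png

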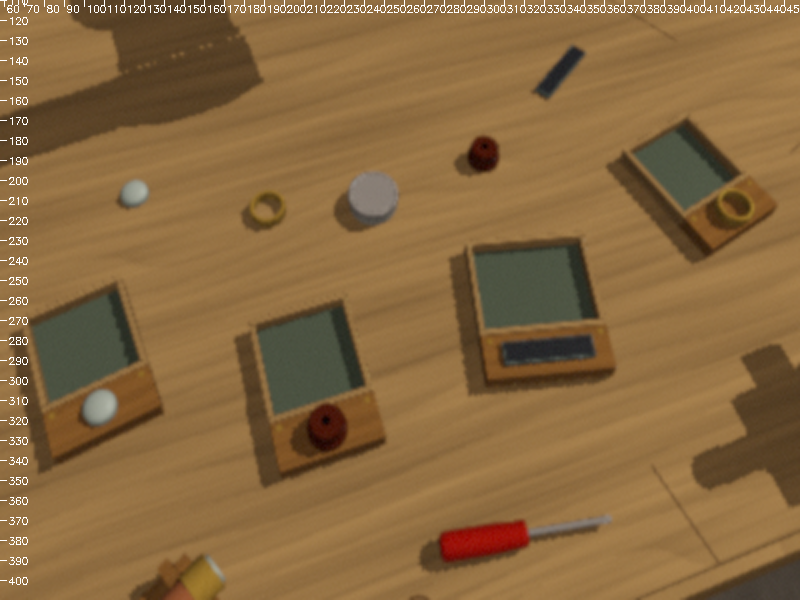

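View pics/side2.png

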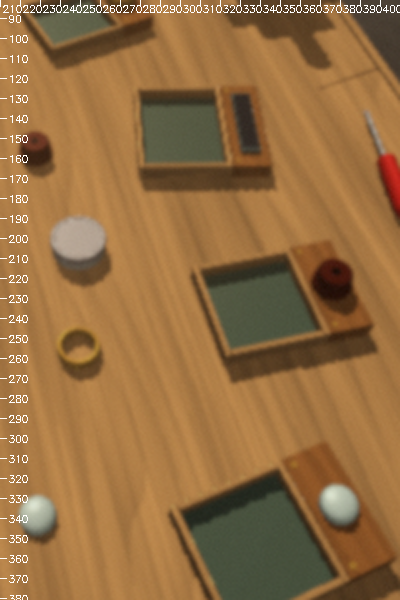

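Pixels read from the enlarged crops: the part tops, and the tray top corners in both views. Next I'll triangulate and fit the tray poses.

Run:
```python
from h import *
from scipy.optimize import least_squares
_,P1=cam("scene");_,P2=cam("side")
o=.44
names=["cab","ring","tin","plug","mir","mirA","mirB"]
a=np.array([(125.2,198.2),(191.75,204.5),(244.75,198.5),(300.4,176.6),(338.1,142.25),(347.25,132.4),(329,152.1)])-o
b=np.array([(228.75,338.75),(249.25,254.1),(249.1,199.75),(227.4,151.25),(181.4,122.25),(169,113.6),(193.6,131.4)])-o
X=tri(P1,P2,a,b)
for n,x in zip(names,X):print(n,x.round(1),"r",np.hypot(*x[:2]).round())
d=X[6]-X[5];print("mirror len",np.linalg.norm(d),"dir",np.degrees(np.arctan2(d[1],d[0])))
s=lambda L:[(58+x/2-.25,110+y/2-.25) for x,y in L]
e=lambda L:[(210+x/2-.25,81+y/2-.25) for x,y in L]
g=lambda L:[(x/1.5625-.2,y/1.5625-.2) for x,y in L]
# order BL,BR,FR,FL
T={"cab":(s([(24,323),(120,281),(161,404),(51,458)]),[None]+e([(173,513),(328,443),(393,565)]),56),
"plug":(s([(250,325),(343,300),(384,437),(282,470)]),e([(228,355),(194,271),(332,241),(371,326)]),56),
"mir":(s([(467,242),(581,238),(613,369),(488,378)]),e([(137,166),(136,91),(255,86),(271,167)]),71),
"ring":(s([(624,153),(688,119),(776,203),(708,249)]),g([(370,165),(345,133),(422,107),(447,143)]),56)}
def pr(P,X):
    q=P@np.append(X,1);return q[:2]/q[2]
for n,(A,B,w) in T.items():
    L=np.array([(-56,-w),(-56,w),(104,w),(104,-w)])
    def f(p):
        c,s_=np.cos(p[2]),np.sin(p[2]);r=[]
        for i in range(4):
            X=[p[0]+c*L[i,0]-s_*L[i,1],p[1]+s_*L[i,0]+c*L[i,1],p[3]]
            for P,Q in((P1,A),(P2,B)):
                if Q[i] is not None:r+=list(pr(P,X)-Q[i])
        return r
    R=least_squares(f,[500,0,0,22],loss="soft_l1");print(n,R.x.round(2),"rms",np.sqrt(np.mean(np.square(f(R.x)))).round(2), "max",np.abs(f(R.x)).max().round(1))
```

```text
cab [ 373.3 -295.4    3.2] r 476.0
ring [ 447.2 -140.6    9.1] r 469.0
tin [476.8 -12.6  19.2] r 477.0
plug [458.1 142.3  23.6] r 480.0
mir [361.7 297.5   3.5] r 468.0
mirA [333.4 340.1   3. ] r 476.0
mirB [388.1 257.2   2.2] r 466.0
mirror len 99.34488756305966 dir -56.61627877510044
cab [509.19 -16.83  -7.51  14.28] rms 112.8 max 181.2
plug [ 6.5509e+02 -1.3681e+02 -5.0267e+02 -3.7000e-01] rms 5.23 max 10.4
mir [5.2959e+02 1.5280e+01 4.8000e-01 2.4280e+01] rms 48.07 max 82.9
ring [5.6288e+02 3.8198e+02 2.0000e-01 3.1000e-01] rms 2.56 max 5.0
```

Run:
```python
from h import *
_,P1=cam("scene");_,P2=cam("side")
s=lambda L:[(58+x/2-.25,110+y/2-.25) for x,y in L]
e=lambda L:[(210+x/2-.25,81+y/2-.25) for x,y in L]
g=lambda L:[(x/1.5625-.2,y/1.5625-.2) for x,y in L]
T={"cab":(s([(120,281),(161,404),(51,458)]),e([(173,513),(328,443),(393,565)])),
"plug":(s([(343,300),(384,437),(282,470),(250,325)]),e([(194,271),(332,241),(371,326),(228,355)])),
"mir":(s([(581,238),(613,369),(488,378),(467,242)]),e([(136,91),(255,86),(271,167),(137,166)])),
"ring":(s([(688,119),(776,203),(708,249),(624,153)]),g([(345,133),(422,107),(447,143),(370,165)]))}
for n,(A,B) in T.items():
    X=tri(P1,P2,A,B);w=71 if n=="mir" else 56
    L=np.array([(-56,w),(104,w),(104,-w),(-56,-w)])[:len(X)]
    Y=X[:,:2];lc,yc=L.mean(0),Y.mean(0);U,_,V=np.linalg.svd((L-lc).T@(Y-yc))
    R=(U@np.diag([1,np.linalg.det(U@V)])@V).T;c=yc-R@lc
    print(n,c.round(1),"yaw",np.arctan2(R[1,0],R[0,0]).round(3),"z",X[:,2].round(1),"resid",np.linalg.norm(Y-(L@R.T+c),axis=1).round(1),"r",np.hypot(*c).round())
```

```text
cab [ 567.7 -372.9] yaw 0.15 z [-14.7 -10.1 -23.2] resid [3.8 3.4 3.2] r 679.0
plug [ 661.8 -135.7] yaw -0.008 z [-10.6  -5.6 -14.6  -8.1] resid [3.2 3.4 2.5 2.4] r 676.0
mir [655.5 133.9] yaw -0.234 z [-4.1 -1.4 -6.5 -1. ] resid [2.5 2.7 3.7 4.5] r 669.0
ring [565.1 382. ] yaw 0.203 z [-0.1 13.  -2.4  4.7] resid [2.1 4.9 2.7 2.3] r 682.0
```

The scene crop ran past the image's bottom edge, so its vertical scale is 600/274. I'll correct for that.

Run:
```python
from h import *
_,P1=cam("scene");_,P2=cam("side")
s=lambda L:[(58+x/2-.25,110+y*274/600-.25) for x,y in L]
e=lambda L:[(210+x/2-.25,81+y/2-.25) for x,y in L]
g=lambda L:[(x/1.5625-.2,y/1.5625-.2) for x,y in L]
T={"cab":(s([(120,281),(161,404),(51,458)]),e([(173,513),(328,443),(393,565)])),
"plug":(s([(343,300),(384,437),(282,470),(250,325)]),e([(194,271),(332,241),(371,326),(228,355)])),
"mir":(s([(581,238),(613,369),(488,378),(467,242)]),e([(136,91),(255,86),(271,167),(137,166)])),
"ring":(s([(688,119),(776,203),(708,249),(624,153)]),g([(345,133),(422,107),(447,143),(370,165)]))}
for n,(A,B) in T.items():
    X=tri(P1,P2,A,B);w=71 if n=="mir" else 56
    L=np.array([(-56,w),(104,w),(104,-w),(-56,-w)])[:len(X)]
    Y=X[:,:2];lc,yc=L.mean(0),Y.mean(0);U,_,V=np.linalg.svd((L-lc).T@(Y-yc))
    R=(U@np.diag([1,np.linalg.det(U@V)])@V).T;c=yc-R@lc
    print(n,c.round(1),"yaw",np.arctan2(R[1,0],R[0,0]).round(3),"z",X[:,2].round(1),"resid",np.linalg.norm(Y-(L@R.T+c),axis=1).round(1),"r",np.hypot(*c).round())
```

```text
cab [ 550.8 -370.5] yaw 0.14 z [10.5 20.1 11.8] resid [2.9 1.9 2.7] r 664.0
plug [ 644.3 -137.6] yaw -0.015 z [12.  21.9 15.9 16.8] resid [3.1 2.4 4.3 2.9] r 659.0
mir [642.1 129.4] yaw -0.244 z [13.3 21.1 17.9 17.1] resid [3.5 2.5 2.9 1.8] r 655.0
ring [558.1 377. ] yaw 0.193 z [ 9.7 27.2 14.9 16.7] resid [1.9 5.7 4.  4.6] r 673.0
```

```bash
cat >> h.py <<'E'
from scipy.spatial.transform import Rotation as Ro
def go(x,y,tip,yaw):
    o=bot.get_obs();R=Ro.from_euler("xyz",o["tcp_rot"]).as_matrix()
    d=R.T@(np.array([x,y,tip+178.])-o["tool_pos"]);yw=o["tcp_rot"][2]
    print("d",d.round(1),"turn",round(-(yaw-yw),3),"rows",round(np.linalg.norm(d)/62.5,1))
E
python3 -c "
from h import *
go(373,-295,140,.14)"
```

```text
d [ 293.  -150.4   86.7] turn 0.098 rows 5.4
```

```bash
python3 shift.py '[[92,293,-150,87,0.1],[92,293,-150,87,0.1],[92,293,-150,87,0.1],[92,293,-150,87,0.1],[92,293,-150,87,0.1]]'; python3 shift.py '[[92,0,0,0,0],[92,0,0,0,0]]'
python3 - <<'E'
from h import *
im,P=cam("wrist");cv2.imwrite("pics/w1.png",im)
for n,X in(("cab",(373,-295,7)),("ring",(447,-141,14))):
    q=P@np.array([*X,1]);print(n,q[:2]/q[2])
go(373,-295,140,.14)
E
```

```text
time: 1.18
tool_pos: [353.9, -311.7, 324.7]
tcp_rot: [3.141, -0.001, 0.137]
contact_force: [0.4, -0.3, -0.4]
grip_width: 91.6
finger_force: 0.0
time: 1.42
tool_pos: [352.7, -313.2, 325.1]
tcp_rot: [3.141, 0.0, 0.139]
contact_force: [-0.1, -0.9, 0.2]
grip_width: 91.8
finger_force: 0.0
cab [246.2110247  165.44272726]
ring [102.82668419  74.42060731]
d [ 23.1 -15.8   7.2] turn -0.003 rows 0.5
```

View pics/w1.png

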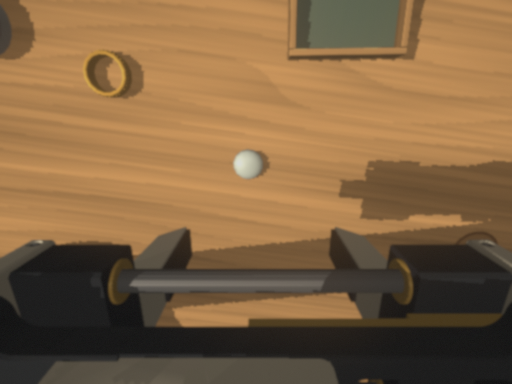

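Wrist view: the cabochon is at (248,164) and the ring at (106,73), both within 3 px of my stereo prediction. The cabochon tray's back corners are at (290,57) and (408,53). I'll check those against z=22 and descend.

Run:
```python
from h import *
im,P=cam("wrist")
def ray(u,v,z):
    A=P[:,:2]-np.outer([u,v,1],P[2,:2])*1.0
    M=np.array([P[0,:3]-u*P[2,:3],P[1,:3]-v*P[2,:3]]);r=np.array([u*P[2,3]-P[0,3],v*P[2,3]-P[1,3]])-M[:,2]*z
    return np.linalg.solve(M[:,:2],r)
for u,v,z in((248,164.5,7),(106.5,73.5,14),(290,57,22),(408,53,22)):print(ray(u,v,z).round(1))
go(373.5,-296,60,.14);go(373.5,-296,2,.14)
```

```text
[ 374.  -297.6]
[ 448.3 -145.4]
[ 486.5 -325.2]
[ 505.2 -436.7]
d [ 23.7 -15.   87.3] turn -0.004 rows 1.5
d [ 23.7 -15.1 145.3] turn -0.004 rows 2.4
```

```bash
python3 shift.py '[[92,24,-15,60,0],[92,24,-15,100,0],[92,24,-15,130,0],[92,24,-15,144,0],[92,24,-15,145.5,0]]'; python3 shift.py '[[92,0,0,0,0],[92,0,0,0,0]]'; python3 -c "
from h import *
go(374,-297,1.5,.15)"
```

```text
time: 2.15
tool_pos: [373.9, -295.8, 179.2]
tcp_rot: [-3.141, 0.0, 0.136]
contact_force: [-1.2, -0.7, 0.1]
grip_width: 91.8
finger_force: 0.0
time: 2.4
tool_pos: [374.5, -295.3, 180.4]
tcp_rot: [3.14, -0.001, 0.138]
contact_force: [0.5, 0.5, -0.1]
grip_width: 92.0
finger_force: 0.0
d [-0.8  1.6  0.9] turn -0.012 rows 0.0
```

```bash
python3 shift.py '[[20,-0.5,1.5,0.4,0],[20,-0.5,1.5,0.4,0],[20,-0.5,1.5,0.4,0],[20,-0.5,1.5,0.4,0],[20,-0.5,1.5,0.4,0]]'; python3 shift.py '[[20,0,0,0,0],[20,0,0,0,0],[20,0,0,0,0],[20,0,0,0,0]]'
```

```text
time: 3.02
tool_pos: [374.1, -296.5, 178.9]
tcp_rot: [3.142, 0.0, 0.138]
contact_force: [-1.3, -0.2, -0.1]
grip_width: 46.2
finger_force: 0.0
time: 3.52
tool_pos: [374.0, -296.5, 178.9]
tcp_rot: [-3.142, 0.0, 0.138]
contact_force: [0.8, -0.2, 0.4]
grip_width: 32.1
finger_force: 30.0
```

```bash
python3 shift.py '[[20,0,0,-10,0],[20,0,0,-30,0],[20,0,0,-60,0],[20,0,0,-60,0]]'
python3 - <<'E'
from h import *
im,P=cam("wrist");a=crop(im,256,256,130,100,4)
im,P=cam("side");b=crop(im,228,318,70,100,4);cv2.imwrite("pics/g1.png",np.hstack([a,b]))
go(551,-371,60,.15)
E
```

```text
time: 4.03
tool_pos: [374.5, -297.0, 241.3]
tcp_rot: [3.137, -0.003, 0.138]
contact_force: [-0.5, -0.2, -0.6]
grip_width: 32.1
finger_force: 30.0
d [165.1  98.3   1.2] turn -0.012 rows 3.1
```

View pics/g1.png

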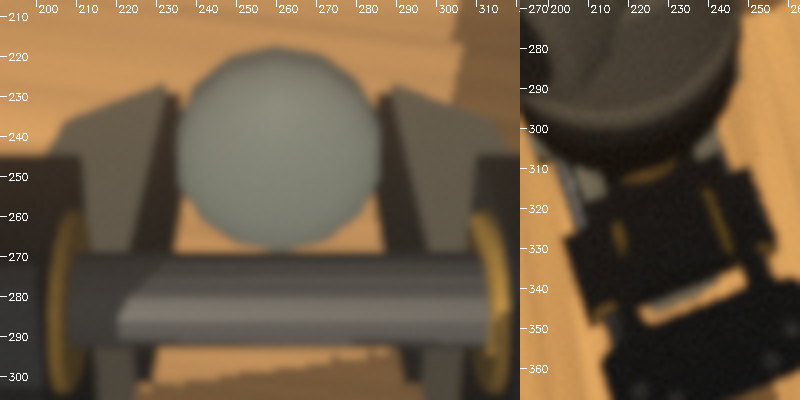

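The cabochon is held level between the pads (centre (258,242) in the wrist view). Next I'll carry it over to the tray.

```bash
python3 shift.py '[[20,60,35,0,-0.01],[20,115,68,0,-0.01],[20,165,98,0,-0.01],[20,165,98,0,-0.01],[20,165,98,0,-0.01]]'
python3 - <<'E'
from h import *
go(551,-371,7,.15)
im,P=cam("wrist");cv2.imwrite("pics/w2.png",im)
E
```

```text
time: 4.75
tool_pos: [550.4, -370.4, 237.0]
tcp_rot: [-3.139, 0.003, 0.148]
contact_force: [0.8, 0.0, -0.3]
grip_width: 32.0
finger_force: 30.0
d [ 0.6  0.8 52. ] turn -0.002 rows 0.8
```

View pics/w2.png

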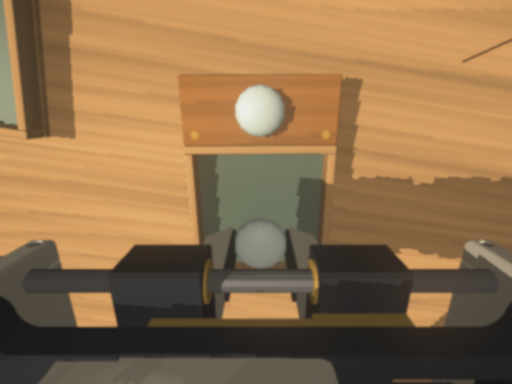

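The cabochon is centred and aligned over the cabochon bay. The sample is at (260,110), and the bay spans columns 195–330. Lowering.

```bash
python3 shift.py '[[20,0.5,0.5,30,0],[20,0.5,0.5,45,0],[20,0.5,0.5,50,0],[20,0.5,0.5,50,0]]'; python3 -c "
from h import *
go(551,-371,6.9,.15)"
```

```text
time: 5.3
tool_pos: [551.3, -371.4, 189.3]
tcp_rot: [3.141, 0.0, 0.148]
contact_force: [-0.5, -0.2, 0.7]
grip_width: 32.2
finger_force: 30.0
d [-0.3 -0.4  4.4] turn -0.002 rows 0.1
```

```bash
python3 shift.py '[[20,0,0,3,0],[20,0,0,4,0],[20,0,0,4.2,0],[20,0,0,4.2,0]]'; python3 shift.py '[[46,0,0,0,0],[46,0,0,0,0],[46,0,0,0,0],[46,0,0,0,0]]'
```

```text
time: 5.8
tool_pos: [551.6, -371.3, 185.0]
tcp_rot: [3.141, -0.0, 0.148]
contact_force: [-0.2, 0.7, -0.2]
grip_width: 31.5
finger_force: 30.0
time: 6.3
tool_pos: [551.5, -371.3, 184.7]
tcp_rot: [3.141, -0.0, 0.148]
contact_force: [0.3, -0.2, 0.3]
grip_width: 46.0
finger_force: 0.0
```

```bash
python3 shift.py '[[46,0,0,-15,0],[46,0,0,-60,0],[46,0,0,-95,0],[60,0,0,-95,0]]'; python3 -c "
from h import *
go(447.7,-142.5,80,.19)"
```

```text
time: 6.8
tool_pos: [552.2, -371.8, 284.7]
tcp_rot: [3.135, -0.005, 0.148]
contact_force: [0.2, -0.3, 0.0]
grip_width: 51.9
finger_force: 0.0
d [ -69.7 -242.4   24.8] turn -0.042 rows 4.1
```

```bash
python3 shift.py '[[80,-17,-59,0,-0.04],[80,-34,-118,8,-0.04],[80,-51,-178,16,-0.04],[80,-69,-242,24,-0.04],[80,-69,-242,24,-0.04]]';python3 shift.py '[[80,0,0,0,0],[80,0,0,0,0]]'
python3 - <<'E'
from h import *
go(447.7,-142.5,1.5,.19)
im,P=cam("wrist");cv2.imwrite("pics/w3.png",im)
m=cv2.inRange(cv2.cvtColor(im,cv2.COLOR_BGR2HSV),(20,150,40),(35,255,255));n,_,s,c=cv2.connectedComponentsWithStats(m)
for i in range(1,n):
    if s[i,4]>60:print(s[i],c[i])
q=P@[447.7,-142.5,14,1];print(q[:2]/q[2])
E
```

```text
time: 7.42
tool_pos: [445.3, -138.8, 255.0]
tcp_rot: [-3.138, 0.004, 0.191]
contact_force: [0.4, 0.8, 0.7]
grip_width: 80.0
finger_force: 0.0
time: 7.68
tool_pos: [448.4, -143.3, 256.0]
tcp_rot: [3.14, -0.001, 0.187]
contact_force: [-0.8, -0.1, -1.1]
grip_width: 79.9
finger_force: 0.0
d [-0.7 -1.  76.5] turn -0.003 rows 1.2
[258.40980008 208.1692025 ]
```

```bash
python3 shift.py '[[80,-0.5,-1,40,0],[80,-0.5,-1,65,0],[80,-0.5,-1,75,0],[80,-0.5,-1,76,0]]'; python3 shift.py '[[30,0,0,0,0],[30,0,0,0,0],[30,0,0,0,0],[30,0,0,0,0],[30,0,0,0,0]]';python3 shift.py '[[30,0,0,0,0],[30,0,0,0,0]]'
```

```text
time: 8.22
tool_pos: [447.2, -141.8, 179.5]
tcp_rot: [-3.141, 0.0, 0.187]
contact_force: [-0.1, 0.1, 0.2]
grip_width: 80.0
finger_force: 0.0
time: 8.85
tool_pos: [447.0, -141.3, 180.0]
tcp_rot: [3.141, -0.0, 0.188]
contact_force: [-0.9, -0.2, 2.5]
grip_width: 42.3
finger_force: 30.0
time: 9.1
tool_pos: [447.0, -141.3, 180.0]
tcp_rot: [3.141, -0.0, 0.188]
contact_force: [0.3, 0.9, 5.6]
grip_width: 42.4
finger_force: 30.0
```

```bash
python3 shift.py '[[30,0,0,-10,0],[30,0,0,-40,0],[30,0,0,-85,0],[30,0,0,-85,0]]'; python3 -c "
from h import *
go(558,377,90,.19)"
```

```text
time: 9.6
tool_pos: [447.8, -141.6, 267.8]
tcp_rot: [3.137, -0.005, 0.188]
contact_force: [-0.2, -0.6, -0.8]
grip_width: 42.5
finger_force: 30.0
d [ 205.2 -488.8   -1.1] turn -0.002 rows 8.5
```

```bash
python3 shift.py '[[30,20,-49,0,0],[30,41,-98,0,0],[30,62,-147,0,0],[30,82,-196,0,0],[30,103,-245,0,0]]'; python3 shift.py '[[30,20,-49,0,0],[30,41,-98,0,0],[30,62,-147,0,0],[30,82,-196,0,0],[30,97,-231,0,0]]';python3 shift.py '[[30,0,0,0,0],[30,0,0,0,0]]';python3 - <<'E'
from h import *
go(558,377,90,.19)
im,P=cam("wrist");cv2.imwrite("pics/w4.png",im)
E
```

```text
time: 10.22
tool_pos: [502.2, 120.4, 263.8]
tcp_rot: [3.142, 0.002, 0.188]
contact_force: [1.5, -0.3, 0.3]
grip_width: 42.1
finger_force: 30.0
time: 10.85
tool_pos: [554.2, 365.9, 263.2]
tcp_rot: [3.141, 0.002, 0.189]
contact_force: [0.9, -0.6, -1.2]
grip_width: 42.3
finger_force: 30.0
time: 11.1
tool_pos: [554.2, 363.1, 263.4]
tcp_rot: [3.14, 0.002, 0.188]
contact_force: [0.4, -0.2, -0.3]
grip_width: 42.5
finger_force: 30.0
d [  6.4 -12.9  -4.6] turn -0.002 rows 0.2
```

View pics/w4.png

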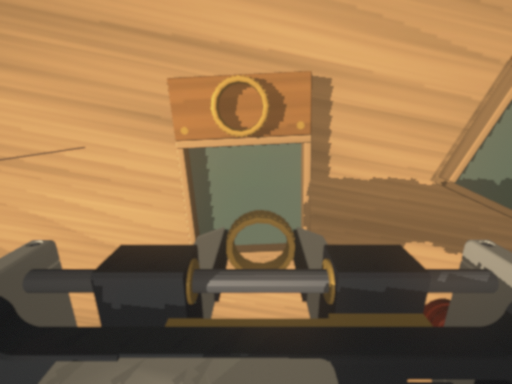

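The ring is held over the ring tray. The ledge's front corners are at (168,79) and (312,72), and the bay's front wall outer edge runs (177,147) to (311,138). I'll refine the tray pose from these.

```bash
cat >> h.py <<'E'
def ray(P,u,v,z):
    M=np.array([P[0,:3]-u*P[2,:3],P[1,:3]-v*P[2,:3]]);r=np.array([u*P[2,3]-P[0,3],v*P[2,3]-P[1,3]])-M[:,2]*z
    return np.linalg.solve(M[:,:2],r)
E
python3 - <<'E'
from h import *
_,P=cam("wrist")
Y=np.array([ray(P,u,v,22) for u,v in((168,79),(312,72),(177,147),(311,138))])
L=np.array([(104,56),(104,-56),(56,56),(56,-56)])
lc,yc=L.mean(0),Y.mean(0);U,_,V=np.linalg.svd((L-lc).T@(Y-yc));R=(U@V).T;c=yc-R@lc
yaw=np.arctan2(R[1,0],R[0,0]);print(c,yaw,np.linalg.norm(Y-(L@R.T+c),axis=1));go(*c,90,yaw)
E
```

```text
[554.76864893 372.69181496] 0.23789849249857534 [2.09869652 1.01294098 2.17156183 1.00756547]
d [  2.1 -10.   -3.8] turn -0.051 rows 0.2
```

```bash
python3 shift.py '[[30,3.5,-11,0,-0.04],[30,3.5,-11,30,-0.04],[30,3.5,-11,60,-0.04],[30,3.5,-11,72,-0.04],[30,3.5,-11,72,-0.04]]'; python3 -c "
from h import *
go(556,374,8,.225)"
```

```text
time: 11.82
tool_pos: [556.0, 375.1, 192.2]
tcp_rot: [3.141, 0.001, 0.228]
contact_force: [0.3, -0.9, -0.4]
grip_width: 42.5
finger_force: 30.0
d [-0.3  1.1  6.2] turn 0.003 rows 0.1
```

```bash
python3 shift.py '[[30,0,0,4,0],[30,0,0,5.5,0],[30,0,0,5.9,0],[30,0,0,5.9,0]]'; python3 shift.py '[[54,0,0,0,0],[54,0,0,0,0],[54,0,0,0,0],[54,0,0,0,0]]'; python3 shift.py '[[54,0,0,-15,0],[54,0,0,-60,0],[54,0,0,-95,0],[54,0,0,-95,0]]'; python3 -c "
from h import *
go(458,142.5,90,-.015)"
```

```text
time: 12.32
tool_pos: [556.0, 375.2, 187.2]
tcp_rot: [-3.142, -0.0, 0.228]
contact_force: [-0.3, -0.1, -0.4]
grip_width: 42.3
finger_force: 30.0
time: 12.82
tool_pos: [556.0, 375.2, 186.8]
tcp_rot: [3.141, -0.0, 0.228]
contact_force: [0.6, -0.5, -0.3]
grip_width: 53.8
finger_force: 0.0
time: 13.32
tool_pos: [556.7, 375.6, 286.8]
tcp_rot: [-3.14, -0.008, 0.228]
contact_force: [0.5, 0.2, -0.3]
grip_width: 54.1
finger_force: 0.0
d [-148.9  204.9   17.2] turn 0.243 rows 4.1
```

```bash
python3 shift.py '[[80,-37,51,0,0.18],[80,-74,102,0,0.24],[80,-111,153,10,0.24],[80,-148,205,17,0.24],[80,-148,205,17,0.24]]'; python3 shift.py '[[80,0,0,0,0],[80,0,0,0,0]]'
python3 - <<'E'
from h import *
go(458,142.5,10,-.015)
im,P=cam("wrist")
for X in((458,142.5,24),(362,297,6)):
    q=P@[*X,1];print(q[:2]/q[2])
cv2.imwrite("pics/w5.png",crop(im,256,195,120,120,5))
E
```

```text
time: 13.95
tool_pos: [456.1, 139.3, 264.2]
tcp_rot: [3.14, 0.004, -0.016]
contact_force: [0.4, 0.3, 0.7]
grip_width: 80.4
finger_force: 0.0
time: 14.2
tool_pos: [458.7, 143.0, 265.0]
tcp_rot: [-3.141, -0.001, -0.011]
contact_force: [-0.0, 1.1, 0.2]
grip_width: 80.3
finger_force: 0.0
d [-0.8  0.6 77. ] turn 0.004 rows 1.2
[260.27583083 208.81645519]
[116.93113913 288.75358372]
```

View pics/w5.png

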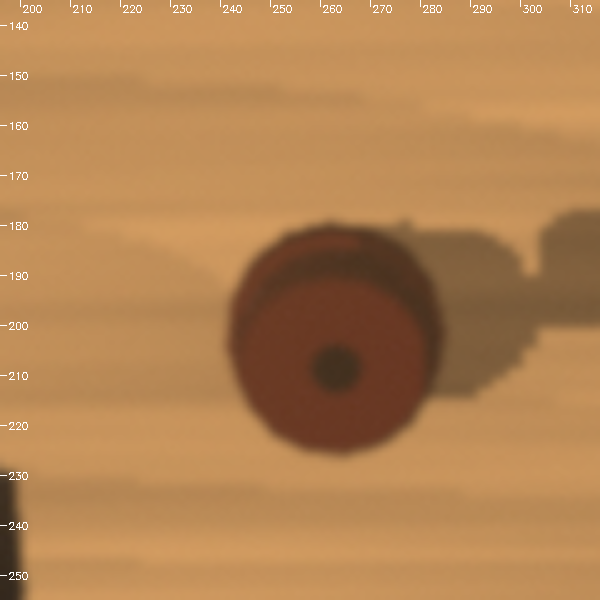

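The plug's eye is at (263,208.5), against a prediction of (260.3,208.8), so it matches in x to about 0 mm and in y to about 2 mm. Descending to grip the spigot.

```bash
python3 shift.py '[[80,-0.5,1.5,40,0],[80,-0.5,1.5,65,0],[80,-0.5,1.5,75,0],[80,-0.5,1.5,77,0]]'; python3 shift.py '[[26,0,0,0,0],[26,0,0,0,0],[26,0,0,0,0],[26,0,0,0,0],[26,0,0,0,0]]';python3 shift.py '[[26,0,0,0,0],[26,0,0,0,0],[26,0,0,0,0]]'; python3 -c "
from h import *
go(644,-137.5,90,-.015)"
```

```text
time: 14.75
tool_pos: [457.8, 141.1, 187.6]
tcp_rot: [3.141, 0.0, -0.011]
contact_force: [0.3, 0.2, 1.4]
grip_width: 79.6
finger_force: 0.0
time: 15.38
tool_pos: [457.6, 140.5, 187.9]
tcp_rot: [3.142, -0.0, -0.012]
contact_force: [-0.2, -0.2, 1.7]
grip_width: 34.5
finger_force: 30.2
time: 15.75
tool_pos: [457.6, 140.5, 188.0]
tcp_rot: [3.141, -0.0, -0.012]
contact_force: [0.3, -0.4, 4.0]
grip_width: 34.7
finger_force: 30.0
d [189.8 275.8 -80. ] turn 0.003 rows 5.5
```

```bash
python3 shift.py '[[26,0,0,-10,0],[26,0,0,-40,0],[26,0,0,-82,0],[26,0,0,-82,0]]'; python3 shift.py '[[26,35,50,0,0],[26,69,100,0,0],[26,103,150,0,0],[26,138,200,0,0],[26,165,240,0,0]]'; python3 shift.py '[[26,25,36,0,0],[26,25,36,0,0],[26,25,36,0,0]]'
python3 - <<'E'
from h import *
go(644,-137.5,16,-.015)
im,P=cam("wrist");cv2.imwrite("pics/w6.png",im)
E
```

```text
time: 16.25
tool_pos: [458.4, 140.8, 272.9]
tcp_rot: [-3.141, -0.007, -0.012]
contact_force: [0.7, 0.2, 0.4]
grip_width: 34.8
finger_force: 30.0
time: 16.88
tool_pos: [620.3, -103.6, 268.8]
tcp_rot: [-3.141, 0.001, -0.013]
contact_force: [0.5, 0.6, -0.2]
grip_width: 34.6
finger_force: 30.0
time: 17.25
tool_pos: [643.6, -137.2, 268.7]
tcp_rot: [-3.141, 0.002, -0.012]
contact_force: [-0.4, 0.0, -0.5]
grip_width: 34.8
finger_force: 30.0
d [ 0.6  0.4 74.7] turn 0.003 rows 1.2
```

View pics/w6.png

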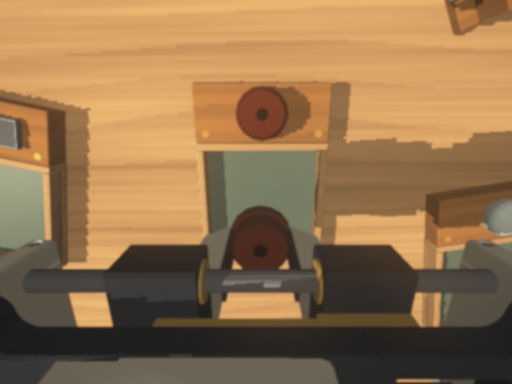

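The plug is centred over the plug bay: ledge columns 193–331, plug at 260. Setting it down.

```bash
python3 shift.py '[[26,0.5,0,40,0],[26,0.5,0,60,0],[26,0.5,0,70,0],[26,0.5,0,73,0],[26,0.5,0,74.2,0]]'; python3 shift.py '[[26,0,0,0,0],[26,0,0,0,0]]';  python3 shift.py '[[48,0,0,0,0],[48,0,0,0,0],[48,0,0,0,0],[48,0,0,0,0]]'; python3 shift.py '[[48,0,0,-15,0],[48,0,0,-60,0],[48,0,0,-90,0],[48,0,0,-90,0]]'; python3 -c "
from h import *
go(362,297,90,2.153)"
```

```text
time: 17.92
tool_pos: [644.9, -137.5, 196.5]
tcp_rot: [3.141, -0.001, -0.012]
contact_force: [0.6, -0.5, 0.2]
grip_width: 34.6
finger_force: 30.0
time: 18.18
tool_pos: [644.8, -137.8, 196.3]
tcp_rot: [3.141, -0.001, -0.012]
contact_force: [0.5, 0.2, 0.5]
grip_width: 34.8
finger_force: 30.0
time: 18.68
tool_pos: [644.7, -137.7, 195.7]
tcp_rot: [3.142, -0.0, -0.012]
contact_force: [0.4, 0.6, 0.7]
grip_width: 47.9
finger_force: 0.0
time: 19.18
tool_pos: [645.4, -137.9, 289.8]
tcp_rot: [3.139, -0.007, -0.012]
contact_force: [0.8, -0.4, -0.2]
grip_width: 48.4
finger_force: 0.0
d [-288.8 -431.5   18.8] turn -2.165 rows 8.3
```

```bash
python3 shift.py '[[60,-30,-45,0,-0.18],[60,-60,-90,0,-0.36],[60,-90,-135,0,-0.54],[60,-120,-180,0,-0.72],[60,-150,-225,0,-0.9]]'; python3 -c "
from h import *
go(362,297,90,2.153)"
```

```text
time: 19.8
tool_pos: [496.0, 90.3, 285.1]
tcp_rot: [-3.141, 0.001, 0.893]
contact_force: [0.6, 1.1, 0.4]
grip_width: 60.1
finger_force: 0.0
d [  77.1 -233.9   17.2] turn -1.26 rows 4.0
```

```bash
python3 shift.py '[[60,15,-46,3,-0.18],[60,31,-93,7,-0.36],[60,46,-140,10,-0.54],[60,62,-187,14,-0.72],[60,77,-234,17,-0.9]]'; python3 shift.py '[[60,0,0,0,-0.18],[60,0,0,0,-0.35],[60,0,0,0,-0.35],[60,0,0,0,-0.35]]'
python3 - <<'E'
from h import *
im,P=cam("wrist");cv2.imwrite("pics/w7.png",im)
go(362,297,1.5,2.153)
for X in((361.7,297.5,6),(333.4,340,6),(388,257,6)):
    q=P@[*X,1];print((q[:2]/q[2]).round(1))
E
```

```text
time: 20.42
tool_pos: [363.2, 297.6, 268.0]
tcp_rot: [-3.141, 0.0, 1.794]
contact_force: [1.1, 0.6, -0.9]
grip_width: 60.1
finger_force: 0.0
time: 20.92
tool_pos: [364.5, 296.3, 268.3]
tcp_rot: [-3.141, 0.0, 2.134]
contact_force: [-0.5, -0.6, -0.2]
grip_width: 59.9
finger_force: 0.0
d [ 1.9 -1.7 88.9] turn -0.018 rows 1.4
[259.4 197.6]
[257.8 144. ]
[260.1 242.6]
```

View pics/w7.png

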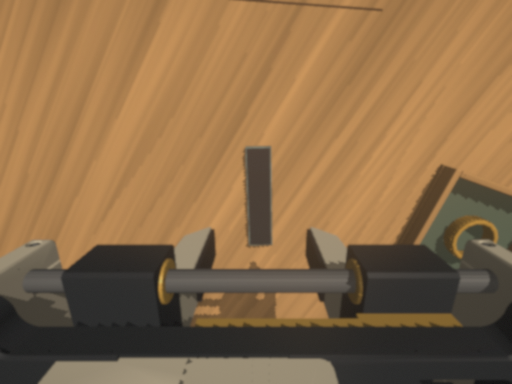

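The mirror's end midpoints are at (258,147.5) and (260,245), 3 px from the prediction along its length only, and the yaw agrees. The ring lies in its tray at right. Descending.

```bash
python3 shift.py '[[60,0.5,-1.5,45,-0.02],[60,0.5,-1.5,70,-0.02],[60,0.5,-1.5,82,-0.02],[60,0.5,-1.5,87,-0.02],[60,0.5,-1.5,89,-0.02]]'; python3 shift.py '[[60,0,0,0,0],[60,0,0,0,0]]'; python3 -c "
from h import *
go(362,297,1.5,2.153)"
```

```text
time: 21.6
tool_pos: [363.3, 296.2, 180.0]
tcp_rot: [3.141, 0.0, 2.157]
contact_force: [0.5, 0.2, 0.6]
grip_width: 60.1
finger_force: 0.0
time: 21.85
tool_pos: [363.1, 296.2, 180.2]
tcp_rot: [3.14, 0.0, 2.158]
contact_force: [-0.4, -0.1, -0.1]
grip_width: 60.3
finger_force: 0.0
d [ 1.3 -0.5  0.7] turn 0.005 rows 0.0
```

```bash
python3 shift.py '[[14,0,0,0.7,0],[14,0,0,0.7,0],[14,0,0,0.7,0],[14,0,0,0.7,0],[14,0,0,0.7,0]]'; python3 shift.py '[[14,0,0,0,0],[14,0,0,0,0],[14,0,0,0,0]]'
```

```text
time: 22.48
tool_pos: [363.0, 296.1, 178.9]
tcp_rot: [-3.142, 0.0, 2.158]
contact_force: [-0.0, -0.9, -0.0]
grip_width: 23.5
finger_force: 30.0
time: 22.85
tool_pos: [363.0, 296.1, 178.9]
tcp_rot: [-3.142, 0.0, 2.158]
contact_force: [-0.1, -0.5, -0.4]
grip_width: 23.4
finger_force: 30.0
```

```bash
python3 shift.py '[[14,0,0,-10,0],[14,0,0,-40,0],[14,0,0,-88,0],[14,0,0,-88,0]]'; python3 -c "
from h import *
go(642,129.4,90,1.327)"
```

```text
time: 23.35
tool_pos: [363.8, 296.7, 270.5]
tcp_rot: [3.134, 0.001, 2.158]
contact_force: [0.4, -0.9, -1.7]
grip_width: 23.3
finger_force: 30.0
d [-293.3  138.9    3.8] turn 0.831 rows 5.2
```

```bash
python3 shift.py '[[14,-55,26,0,0.17],[14,-110,52,0,0.33],[14,-165,78,0,0.5],[14,-220,104,0,0.66],[14,-275,130,0,0.83]]'; python3 shift.py '[[14,0,0,0,0],[14,0,0,0,0]]'; python3 -c "
from h import *
go(642,129.4,90,1.327)"
```

```text
time: 23.98
tool_pos: [624.8, 137.8, 266.2]
tcp_rot: [-3.14, 0.0, 1.322]
contact_force: [0.1, -0.9, 0.0]
grip_width: 23.3
finger_force: 30.0
time: 24.22
tool_pos: [622.8, 139.1, 265.8]
tcp_rot: [-3.139, 0.001, 1.328]
contact_force: [-0.4, 1.4, -0.8]
grip_width: 23.4
finger_force: 30.0
d [-4.8 20.9 -2.2] turn 0.001 rows 0.3
```

```bash
python3 shift.py '[[14,-5,21,0,0],[14,-5,21,30,0],[14,-5,21,60,0],[14,-5,21,75,0],[14,-5,21,75,0]]'; python3 shift.py '[[14,0,0,0,0],[14,0,0,0,0]]'; python3 -c "
from h import *
go(642,129.4,6.9,1.327)"
```

```text
time: 24.85
tool_pos: [641.8, 130.0, 191.1]
tcp_rot: [-3.139, 0.001, 1.329]
contact_force: [0.2, 0.2, -0.1]
grip_width: 23.3
finger_force: 30.0
time: 25.1
tool_pos: [643.0, 129.4, 193.3]
tcp_rot: [3.139, -0.001, 1.328]
contact_force: [1.5, -0.9, -0.3]
grip_width: 23.4
finger_force: 30.0
d [-0.2 -1.   8.4] turn 0.001 rows 0.1
```

```bash
python3 shift.py '[[14,0,0,5,0],[14,0,0,7,0],[14,0,0,7,0],[14,0,0,7,0]]'; python3 -c "
from h import *
go(642,129.4,6.9,1.327)"
```

```text
time: 25.6
tool_pos: [642.7, 129.2, 184.9]
tcp_rot: [-3.141, 0.0, 1.328]
contact_force: [-0.9, -0.8, 1.4]
grip_width: 23.3
finger_force: 30.0
d [ 0.1 -0.7  0. ] turn 0.001 rows 0.0
```

Height reached and first contact is just starting (1.4 N). Releasing.

```bash
python3 shift.py '[[14,0,0,0.2,0],[14,0,0,0.2,0]]'; python3 shift.py '[[40,0,0,0,0],[40,0,0,0,0],[40,0,0,0,0],[40,0,0,0,0]]'; python3 shift.py '[[40,0,0,-15,0],[40,0,0,-60,0],[40,0,0,-120,0],[40,0,0,-170,0],[40,0,0,-170,0]]'; python3 -c "
from h import *
go(400,0,250,1.3)"
```

```text
time: 25.85
tool_pos: [642.7, 129.2, 184.9]
tcp_rot: [-3.142, 0.0, 1.328]
contact_force: [-1.8, -0.7, 4.4]
grip_width: 23.5
finger_force: 30.0
time: 26.35
tool_pos: [642.7, 129.3, 184.6]
tcp_rot: [3.142, 0.0, 1.328]
contact_force: [-0.3, -0.6, -0.6]
grip_width: 40.1
finger_force: 0.0
time: 26.98
tool_pos: [643.2, 129.4, 361.5]
tcp_rot: [3.131, -0.004, 1.328]
contact_force: [0.2, 1.1, -0.9]
grip_width: 40.0
finger_force: 0.0
d [-183.8 -204.2  -69.4] turn 0.028 rows 4.5
```

```bash
python3 shift.py '[[40,-37,-41,-14,0],[40,-74,-82,-28,0],[40,-111,-123,-42,0],[40,-148,-164,-56,0],[40,-184,-204,-69,0]]'; python3 shift.py '[[40,0,0,0,0],[40,0,0,0,0],[40,0,0,0,0]]'
python3 - <<'E'
from h import *
im,_=cam("scene");a=crop(im,258,267,400,224,2)
im,_=cam("side")
b=np.hstack([cv2.resize(im[y:y+75,x:x+100],(266,200)) for x,y in((210,70),(270,115),(295,195))]+[np.zeros((200,2,3),np.uint8)])
cv2.imwrite("pics/end.png",np.vstack([a[:400],b]))
E
```

```text
time: 27.6
tool_pos: [398.4, -0.8, 423.9]
tcp_rot: [-3.141, 0.0, 1.328]
contact_force: [0.3, -1.7, 0.9]
grip_width: 40.1
finger_force: 0.0
time: 27.98
tool_pos: [401.2, 0.1, 423.3]
tcp_rot: [-3.141, -0.0, 1.329]
contact_force: [0.2, -0.3, -0.6]
grip_width: 39.7
finger_force: 0.0
```

View pics/end.png

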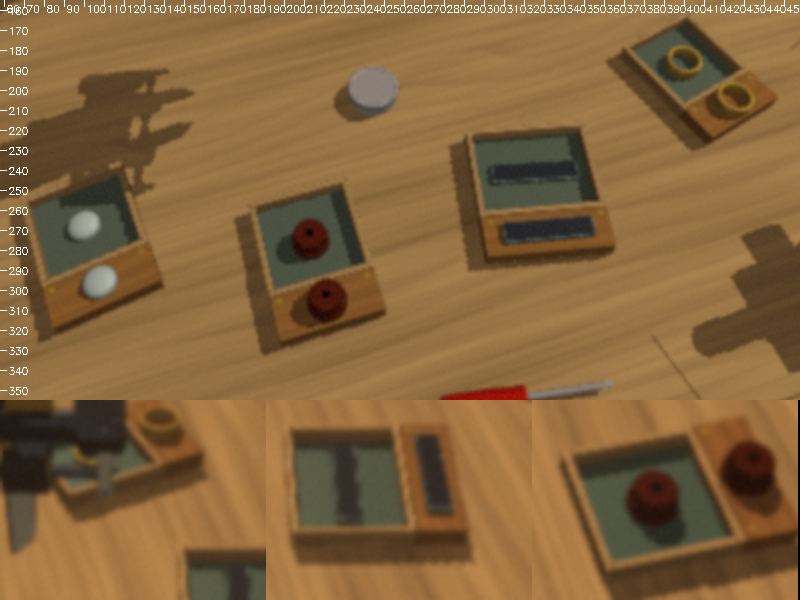

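All four parts lie flat in the right bays: cabochon (84,225), plug (311,239), mirror (533,172) and ring (684,61). The tin hasn't moved (373,90), and the arm is clear of everything.

```bash
python3 -c "
from plant import bot
print(bot.close_job())"
```

```text
the job is handed in; nothing more can be done
None
```

All four parts are flat in their matching trays, the tin is where it was, and the job is handed in with the gripper empty and clear; the plug was released about 2 mm above the felt and the ring just under 1 mm, so neither was set down quite in contact.

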